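# Free the jammed texture stamp

## Robot

A 6-joint arm with a two-finger parallel gripper is mounted at the origin on the work surface. World frame = base frame: x ahead of the robot, y to its left, z up, the work surface at z = 0. Lengths are in m, angles in rad, forces in N, time in s.
With the tool pointing down it reaches from about 0.3 to 0.875 m from the base axis. Payload 6.4 kg.
Tool frame: the origin (TCP) lies between the finger pads; the fingertips stand 19 mm ahead of it and the grasp point (between the pads) is the TCP (ctrl.tips_ahead is the z of the fingertips in the tool frame, in m); z points along the fingers, y is the line along which they close (so a half turn about z gives the same grasp; the last joint's range is limited). The gripper opens to 85 mm and grips with 20 to 120 N. Pads are 22 mm wide; open, the fingers measure 114 mm over their backs; the gripper's body (76 mm by 85 mm) begins 54 mm behind the grasp point. The pads swing forward as they close: fully open they stand 13 mm farther back than shut.
Start: joints at [-1.325, 0.181, 1.607, -0, 1.354, -0.206], TCP at [0.251, -0.517, 0.25] pointing down, gripper open.
Joint ranges: [-2.99, 2.99], [-0.89, 2.07], [0.3, 2.58], [-1.14, 4.28], [0, 2.63], [-3.12, 3.12]. Speed limits (rad/s): [2.57, 2.57, 3.01, 3.14, 3.14, 3.14].

## Interface

Orientations are given as a unit quaternion [w, x, y, z].
In Python, from bench import readout, vision, ctrl gives the robot as it stands.
- The arm moves only by the tool play_rows, never from a script. Its arguments are lists of equal length, an entry for each row: "xyz": the shift along the tool's x, y, z in mm, a list of three; "rot": the turn, a rotation vector about the tool's x, y, z in rad, a list of three; "grip": the opening, from 0 (shut) to 1 (fully open). In form: {"xyz": [[x, y, z], ...], "rot": [[rx, ry, rz], ...], "grip": [grip, ...]}. A call has exactly 10 rows; each row is the pose to reach, as a shift and turn from the pose commanded when the call began, along the tool's axes at that moment; what a row does not reach only later rows make up. A row lasts 1/8 s, in which the tool goes at most 62.5 mm and 10.7 degrees, less where a joint would pass 70% of its speed; a pose out of reach is approached as far as the arm can. A call with a gripper value outside its range is refused whole. The fingers move at their own pace and stop on an object; the grip force is fixed at half the most. Time passes only in rows, so rows that repeat a pose let the fingers close, or fill a call up. It gives the time, the measured TCP pose, the force, the opening and the grip force at its end, in the units of the state.
- readout.get_obs(): the state, without advancing time (a new reading comes with each control period).
- vision.camera(name): name is "scene" or "side" or "wrist"; returns a dict with "color" (384x512x3 uint8, red, green, blue), "depth" (384x512 float32, m along the optical axis (not along the pixel's ray), 0 where there is no reading), "camera_matrix" (3x3 intrinsics, pixels), "extrinsics" (4x4, takes a point from camera to world coordinates); the wrist camera has in their place "hand_eye" (4x4, takes a point from camera to tool coordinates, whose origin is the TCP and whose axes are the flange's). Camera axes: x right, y down, z forward; pixel columns grow to the right and rows downward; lengths in m; the calibration is good to about 2 mm. A picture is of the moment at which its call begins: read the wrist's pose just before it.
- ctrl.hand_in(): hands the job in; it is judged then, once.
The state is a dict: "time_s": time; "q": joint angles; "dq": joint speeds; "joint_efforts": joint torques, N m; "eef_pos": TCP position; "eef_rot": TCP orientation; "wrist_force": force on the tool from outside, world axes, zero at the start; "torque": the same for the moment, N m; "opening": opening from 0.0 (shut) to 1.0 (fully open); "grasp_force": force on a finger pad.
Only numpy, scipy, OpenCV 4.12 (cv2) and the standard library are available. Lean on these libraries where they do the work, as an engineer would, in place of code of your own. Each camera call takes 0.05 s, during which the arm holds its last target. There are 200 camera calls.

## Task

The T-handled wooden texture stamp is jammed in its sloping rack. Rock it from side to side, against the left and the right jaw block, until both jaws have been pushed well apart, then draw it out along its slope and stand it upright on its foot near the middle of the square ware board. Do not drop it, and leave the other things where they are.

Things in the scene. Friction and masses are not known exactly. Their poses are not given: they have to be found in the camera images.
- stamp: Wooden stamp with a T handle, 126 mm tall, 0.15 to 0.23 kg. Origin: centre of the foot's flat underside; z up through the handle. Foot 50 (x) by 36 mm (y), 20 mm high, 45 degree shoulders to a waist 27 mm wide (y) at 24 to 60 mm; shank 20 x 22 mm to 100 mm; on top the crossbar. It starts in the rack's socket, z leaning 25 degrees from vertical, yaw as the rack.
- stamp_bar (a point): Centre of the T crossbar, 113 mm above the stamp's origin along its z. The bar is 74 mm long along the stamp's y, 20 mm thick (x), 26 mm high (z, 100 to 126 mm). Grip it across its thickness: fingers closing along the stamp's x, the tool along its z.
- rack: Fixed wooden rack. Base 150 (x) by 130 (y) by 12 mm; origin: centre of the base's underside on the table; z up. Its socket axis leans 25 degrees from z towards the rack's own -x (in its x-z plane); the stamp is drawn out along this axis. Highest point of the rack about 115 mm. Side to side means the rack's y.
- socket (a point): Point 50 mm above the rack's origin where the centre of the stamp's underside stands, on a 10 mm wide ridge (floor beside it 5 mm lower, so the stamp rocks about its own x through this point). Low walls 1.5 mm either side of the foot, end walls 1 mm off it, 52 mm up the axis; the jaw blocks, 28 to 46 mm up, close on the waist and overhang the foot.
- jaw_left (a joint): Outward slide (m) of the jaw on the rack's +y side: 0 to 0.001 at the start (at 0 its face is 14 mm from the middle), 0.007 at its stop. Stiff: 10 N, stays put. Both must pass 0.004 to let the foot out. Rocking the stamp 0.2 rad towards it moves it to 0.005 to 0.007, with 5 to 8 N at the bar (which can pivot between the pads). A straight pull jams (80 N).
- jaw_right (a joint): The same for the jaw on the rack's -y side (positive outward).
- board: Square wooden ware board, 140 x 140 x 12 mm, lying fixed on the table. Origin: centre of its underside; its top is 12 mm above.
- tile: Bystander, leave alone: round fired clay tile lying flat, 76 mm across, 11 mm thick; origin at the centre of its underside.
- slip_jar: Bystander, leave alone: jar with white lid, 64 mm across, 85 mm tall; origin at the centre of its underside.
- rolling_pin: Bystander, leave alone: wooden rolling pin lying along its own y, 40 mm thick, 360 mm long; origin at the centre of its underside.
- tool_cup: Bystander, leave alone: white cup of modelling tools, 76 mm across, 95 mm tall, tools to 200 mm; origin at the centre of its underside.
- bisque_bowl: Bystander, leave alone: clay bowl, 120 mm across, 50 mm tall; origin at the centre of its underside.
- wood_rib: Bystander, leave alone: flat dark wooden shaping rib, 100 x 55 x 8 mm; origin at the centre of its underside.
- brush_jar: Bystander, leave alone: amber can, 70 mm across, 90 mm tall; origin at the centre of its underside.
Not all that is in view belongs to the job. There is more than one size of the rack; the job needs the middle-sized.

How it is judged:
By the outcome, as a careful person would: the job done as asked, in the order asked, and still so for the second after the job is handed in, with the robot touching nothing.
It also fails if it takes over 64 s, if anything falls off the work surface, if the arm or the gripper's body presses on something with over 40 N, if the wrist force passes 120 N, or if a joint passes its speed limit or range.

## Working session

There is one attempt and no reset: what is moved stays moved. The work goes in short steps, Python scripts to look and compute and a tool call to move; the robot and the scene stay as the last step left them, time stands still between calls to the robot, and variables do not carry over. Pictures are saved under pics/ and viewed, at most 10 in all, crops included, and the job is handed in when it is done.

Besides the shell and the picture viewer there is one more tool, called after "Emit:" as name(argument=value, ...) on one line, values as JSON. play_rows: Moves the arm, as the interface text tells. Its arguments: {"type":"object","properties":{"xyz":{"type":"array","items":{"type":"array","items":{"type":"number"}}},"rot":{"type":"array","items":{"type":"array","items":{"type":"number"}}},"grip":{"type":"array","items":{"type":"number"}}},"required":["xyz","rot","grip"]}

```bash
mkdir -p pics; ls; cat > h.py <<'E'
import numpy as np, cv2
from scipy.spatial.transform import Rotation as R
from bench import readout, vision, ctrl
def rot(q): return R.from_quat([q[1],q[2],q[3],q[0]])
def tcp():
    o=readout.get_obs(); T=np.eye(4); T[:3,:3]=rot(o["eef_rot"]).as_matrix(); T[:3,3]=o["eef_pos"]; return T,o
def cloud(name):
    T,_=tcp(); c=vision.camera(name); K=np.array(c["camera_matrix"]); d=c["depth"]
    E=np.array(c["extrinsics"]) if "extrinsics" in c else T@np.array(c["hand_eye"])
    v,u=np.mgrid[:d.shape[0],:d.shape[1]]
    P=np.stack([(u-K[0,2])*d/K[0,0],(v-K[1,2])*d/K[1,1],d],-1)
    return c["color"],d,P@E[:3,:3].T+E[:3,3],K,E
E
python3 - <<'E'
from h import *
ims=[]
for n in ("scene","side"):
    c,d,P,K,Ex=cloud(n); np.savez(n+".npz",c=c,P=P,d=d,K=K,E=Ex)
    cv2.imwrite(f"pics/{n}1.png",cv2.cvtColor(c,cv2.COLOR_RGB2BGR)); print(n,Ex[:3,3],Ex[:3,2],(d>0).mean())
print(readout.get_obs())
E
```

```text
pics
scene [ 1.20656442 -0.4839607   0.96235154] [-0.5312702   0.4192878  -0.73617234] 0.9959004720052084
side [0.01141449 0.93166681 1.14940392] [ 0.37453224 -0.61885629 -0.69046542] 0.9960835774739584
{'time_s': 0.1, 'q': array([-1.32530263e+00,  1.81436952e-01,  1.60789119e+00,  3.58595806e-05,
        1.35379458e+00, -2.06251580e-01]), 'dq': array([-0.00056044, -0.00218972, -0.00088394, -0.00120119,  0.00038217,
       -0.00065524]), 'joint_efforts': array([ 5.84500176e-04, -4.45877731e+01, -3.52239668e+01, -2.37364693e-04,
        4.10109060e-03,  3.89990078e-05]), 'eef_pos': array([ 0.25094638, -0.51684629,  0.2494991 ]), 'eef_rot': array([-7.65234800e-04,  9.74599627e-01,  2.23953077e-01,  2.49305928e-06]), 'wrist_force': array([-0.37966012,  0.37403266,  0.43202955]), 'torque': array([-0.02268185,  0.01604964,  0.00694647]), 'grasp_force': 0.0, 'opening': 0.9975570361801448}
```

View pics/scene1.png

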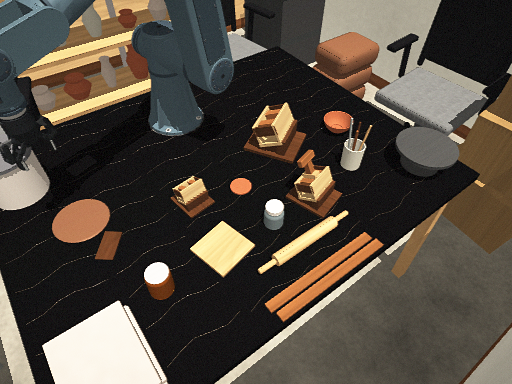

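View pics/side1.png

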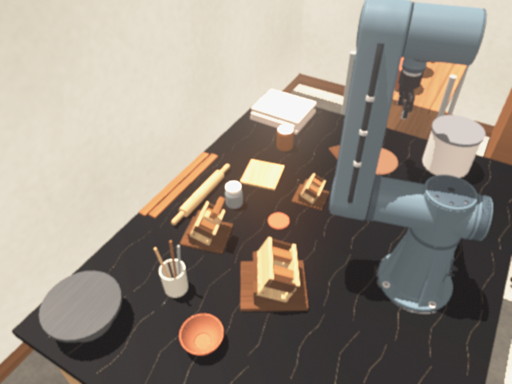

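The scene view shows the middle rack with the stamp at about (315,188) and its bar near (306,160). The board is at (223,248), with the slip jar (274,213) and tile (240,186) nearby. In the side view the rack is at (207,230) and the board at (262,174).

```bash
python3 - <<'E'
from h import *
for n,rk,bd in (("scene",(285,145,345,218),(185,215,262,280)),("side",(178,190,240,255),(236,155,290,192))):
    f=np.load(n+".npz"); c=f["c"].astype(int); P=f["P"]
    for nm,b in (("rack",rk),("board",bd)):
        s=np.s_[b[1]:b[3],b[0]:b[2]]; p=P[s].reshape(-1,3); col=c[s].reshape(-1,3)
        bright=col.sum(1)>120
        k=bright&(p[:,2]>.006)&(p[:,2]<.018)
        q=(p[k,:2]*1000).astype(np.float32)
        # largest cluster
        med=np.median(q,0); q=q[np.linalg.norm(q-med,axis=1)<115]
        (cx,cy),(w,h),a=cv2.minAreaRect(q); print(n,nm,k.sum(),"c",cx,cy,"size",w,h,"ang",a,"z",np.median(p[k,2]))
        if nm=="rack":
            k=p[:,2]>.10; k&=np.linalg.norm(p[:,:2]*1000-med,axis=1)<130
            t=p[k]*1000; print(" top pts",k.sum(),t.mean(0),t.max(0)); 
            k2=t[:,2]>120; print(np.round(t[k2].mean(0)),k2.sum()); print(cv2.minAreaRect(t[k2][:,:2].astype(np.float32)))
    cc=cv2.resize(f["c"][rk[1]-10:rk[3]+5,rk[0]-10:rk[2]+10],None,fx=5,fy=5,interpolation=cv2.INTER_CUBIC)
    cv2.imwrite(f"pics/{n}_rack.png",cc[:,:,::-1]); print(cc.shape)
a=cv2.imread("pics/scene_rack.png");b=cv2.imread("pics/side_rack.png")
h=min(a.shape[0],b.shape[0]);cv2.imwrite("pics/racks.png",np.hstack([a[:h,:400],b[:h,:400]]))
E
```

```text
scene rack 584 c 676.865234375 175.76849365234375 size 130.3306121826172 133.20919799804688 ang 16.252553939819336 z 0.013221495071037093
 top pts 477 [647.88212083 162.00235018 130.07713024] [699.22698029 230.17857455 170.03654934]
[628. 155. 152.] 236
((628.2337036132812, 161.388671875), (39.836734771728516, 77.92207336425781), 16.849266052246094)
scene board 1880 c 657.461669921875 -192.39157104492188 size 141.0240936279297 141.55068969726562 ang 12.701019287109375 z 0.012280274628421073
(440, 400, 3)
side rack 755 c 649.7476806640625 179.98406982421875 size 189.0146942138672 143.52581787109375 ang 23.413434982299805 z 0.011928419588057793
 top pts 345 [641.83893496 171.62121414 130.49248581] [693.04208234 229.92305019 169.40860422]
[615. 166. 159.] 151
((624.0084838867188, 161.37594604492188), (38.65769958496094, 78.07987976074219), 14.317643165588379)
side board 866 c 651.1320190429688 -186.06640625 size 196.39996337890625 184.8800048828125 ang 30.610340118408203 z 0.011962810989636585
(400, 410, 3)
```

View pics/racks.png

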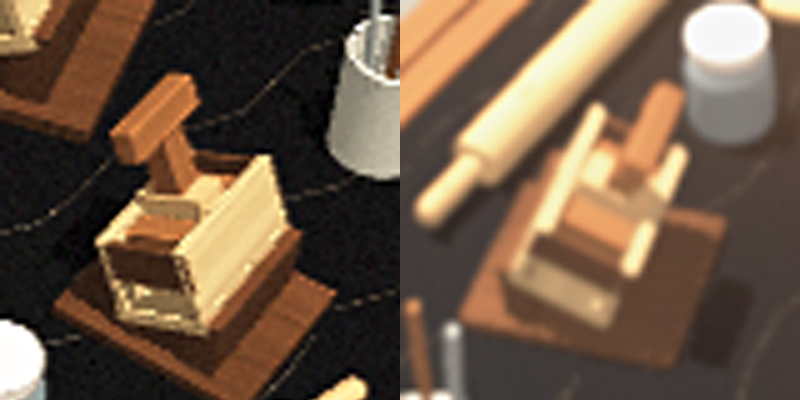

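The zoomed crops show the T bar leaning towards the robot and its long axis along the rack's y, with rack yaw about 16°. Next I work out a view pose on the stamp's axis.

```bash
cat >> h.py <<'E'
def stampR(yaw,lean):  # tool x=stamp y, y=stamp x, z=-stamp z ; degrees
    S=(R.from_euler('z',yaw,degrees=True)*R.from_euler('y',-lean,degrees=True)).as_matrix()
    return np.stack([S[:,1],S[:,0],-S[:,2]],1)
def rel(p,Rm,lab=""):
    T,_=tcp(); x=T[:3,:3].T@(np.array(p)-T[:3,3])*1000; r=R.from_matrix(T[:3,:3].T@Rm).as_rotvec()
    print(lab,"xyz",np.round(x,1),"rot",np.round(r,3))
E
python3 - <<'E'
from h import *
Rm=stampR(16,25); bar=np.array([.628,.158,.152]); rel(bar-Rm[:,2]*.16,Rm,"pre")
c=vision.camera("wrist"); print(np.round(c["hand_eye"],3),c["camera_matrix"])
f=np.load("side.npz");P=f["P"];print(P[118:122,440:470:10])
E
```

```text
pre xyz [ 567.2 -454.2  -46.6] rot [-0.363  0.303 -1.375]
[[ 0.    -0.965 -0.261  0.066]
 [ 1.     0.     0.    -0.   ]
 [-0.    -0.261  0.965 -0.123]
 [ 0.     0.     0.     1.   ]] [[344.79940887   0.         255.10039066]
 [  0.         344.79940887 183.30028222]
 [  0.           0.           1.        ]]
[[[ 0.12776238 -0.65626275  0.171085  ]
  [ 0.09396428 -0.66967491  0.1744871 ]
  [ 0.06085623 -0.69697056  0.16944536]]

 [[ 0.12628103 -0.6519222   0.16951916]
  [ 0.09227664 -0.66031704  0.17599103]
  [ 0.05940256 -0.690675    0.16902866]]

 [[ 0.12464215 -0.64534622  0.16935338]
  [ 0.09119321 -0.66282166  0.17024754]
  [ 0.01141449  0.93166681  1.14940392]]

 [[ 0.12273072 -0.63484651  0.17165949]
  [ 0.08972404 -0.65764617  0.16921516]
  [ 0.05633163 -0.67158126  0.17222056]]]
```

Emit:
play_rows(xyz=[[57, -45, -5], [113, -91, -9], [170, -136, -14], [227, -182, -19], [284, -227, -23], [340, -273, -28], [397, -318, -33], [454, -363, -37], [510, -409, -42], [567, -454, -47]], rot=[[-0.036, 0.03, -0.138], [-0.073, 0.061, -0.275], [-0.109, 0.091, -0.413], [-0.145, 0.121, -0.55], [-0.182, 0.152, -0.688], [-0.218, 0.182, -0.825], [-0.254, 0.212, -0.963], [-0.29, 0.242, -1.1], [-0.327, 0.273, -1.238], [-0.363, 0.303, -1.375]], grip=[0.7, 0.7, 0.7, 0.7, 0.7, 0.7, 0.7, 0.7, 0.7, 0.7])

```text
time_s: 1.4
eef_pos: [0.5192, 0.0481, 0.2908]
eef_rot: [0.131, 0.585, 0.781, 0.173]
wrist_force: [0.5, -1.2, 0.2]
opening: 0.7
grasp_force: 0.0
```

```bash
python3 - <<'E'
from h import *
Rm=stampR(16,25); bar=np.array([.628,.158,.152]); rel(bar-Rm[:,2]*.16,Rm,"pre"); print(tcp()[1]["time_s"],tcp()[1]["q"])
E
```

```text
pre xyz [75.3 64.  22.8] rot [0.001 0.001 0.006]
1.4 [-0.26758849 -0.25882248  2.00624721  0.25931397  1.02889395 -0.64542961]
```

Emit:
play_rows(xyz=[[37, 32, 11], [75, 64, 23], [75, 64, 23], [75, 64, 23], [75, 64, 23], [75, 64, 23], [75, 64, 23], [75, 64, 23], [75, 64, 23], [75, 64, 23]], rot=[[0, 0, 0], [0, 0, 0], [0, 0, 0], [0, 0, 0], [0, 0, 0], [0, 0, 0], [0, 0, 0], [0, 0, 0], [0, 0, 0], [0, 0, 0]], grip=[0.7, 0.7, 0.7, 0.7, 0.7, 0.7, 0.7, 0.7, 0.7, 0.7])

```text
time_s: 2.65
eef_pos: [0.5632, 0.1368, 0.2965]
eef_rot: [0.131, 0.587, 0.78, 0.172]
wrist_force: [0.4, 0.7, 0.7]
opening: 0.698
grasp_force: 0.0
```

```bash
python3 - <<'E'
from h import *
Rm=stampR(16,25); bar=np.array([.628,.158,.152]); rel(bar-Rm[:,2]*.16,Rm,"pre"); print(tcp()[1]["q"])
c,d,P,K,E=cloud("wrist"); np.savez("w1.npz",c=c,P=P,d=d,K=K,E=E)
cv2.imwrite("pics/w1.png",c[:,:,::-1])
k=(P[...,2]>.13)&(d>.1)&(np.linalg.norm(P[...,:2]-bar[:2],axis=-1)<.07)
p=P[k]*1000; print(k.sum(),p.mean(0),p.max(0))
# top face of bar: points whose height along stamp z within 4mm of the max
z=-Rm[:,2]; a=p@z; m=np.percentile(a,98); t=p[a>m-5]
x=t@Rm[:,1]; y=t@Rm[:,0]
(cx,cy),(w,h),ang=cv2.minAreaRect(np.stack([x,y],1).astype(np.float32))
print("top",len(t),(cx,cy),(w,h),ang,"height",np.median(a[a>m-5]))
n=np.linalg.svd(t-t.mean(0),full_matrices=False)[2]; print("axes",n)
ctr=Rm[:,1]*cx+Rm[:,0]*cy+z*(np.median(a[a>m-5])-13); print("bar centre",ctr)
E
```

```text
pre xyz [ 2.5  0.7 -0.2] rot [-0.001  0.001  0.001]
[-0.03529438 -0.11879255  1.87755138  0.15718495  0.97146962 -0.37671459]
6103 [595.96031997 153.4519954  265.98011651] [631.91752083 196.75546035 358.09904339]
top 492 (696.1063232421875, -23.292736053466797) (32.077362060546875, 26.888572692871094) 2.4097111225128174 height 60.03344275761333
axes [[ 0.50558521 -0.78526202  0.35741734]
 [ 0.74231976  0.60704384  0.28365322]
 [ 0.43971009 -0.12190708 -0.8898279 ]]
bar centre [593.7602702  146.02659755 336.81401974]
```

View pics/w1.png

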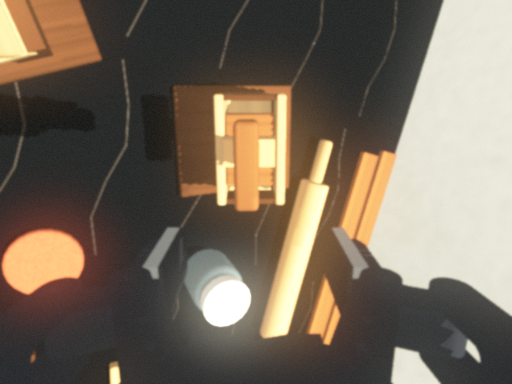

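The wrist view shows the bar at (246,165) running vertically, along tool x, above the rack at (232,140). The fingers are at (160,255) and (350,250). The finger points spoiled the bar fit, so I refit without them, using depth and the colour outline.

```bash
cat > fit.py <<'E'
from h import *
def bar_fit(P,d,Rm,guess):
    z=-Rm[:,2]; rel_=P-guess
    x=rel_@Rm[:,1]; y=rel_@Rm[:,0]; a=rel_@z
    k=(d>.1)&(abs(x)<.03)&(abs(y)<.06)&(a>0.0)&(a<.03)
    m=np.median(a[k]); k&=abs(a-m)<.004
    t=np.stack([x[k],y[k]],1)*1000
    (cx,cy),s,ang=cv2.minAreaRect(t.astype(np.float32))
    n=np.linalg.svd(P[k]-P[k].mean(0),full_matrices=False)[2][2]; n*=np.sign(n[2])
    print("n",k.sum(),"dx,dy,top mm",round(cx,1),round(cy,1),round(m*1000,1),"size",s,ang,"normal lean/az",np.degrees(np.arccos(n[2])),np.degrees(np.arctan2(-n[1],-n[0])))
    return guess+(Rm[:,1]*cx+Rm[:,0]*cy)/1000+z*(m-.013)
E
python3 - <<'E'
from fit import *
Rm=stampR(16,25); g=np.array([.628,.158,.152])
f=np.load("w1.npz"); print("wrist",bar_fit(f["P"],f["d"],Rm,g))
# base rectangle
P=f["P"]; c=f["c"].astype(int)
k=(P[...,2]>.008)&(P[...,2]<.016)&(c.sum(-1)>110)&(np.linalg.norm(P[...,:2]-[.675,.172],axis=-1)<.105)
print("base",cv2.minAreaRect((P[k][:,:2]*1000).astype(np.float32)),np.median(P[k][:,2]))
for n in("scene","side"):
    f=np.load(n+".npz"); print(n,bar_fit(f["P"],f["d"],Rm,g))
E
```

```text
n 2194 dx,dy,top mm -8.6 4.2 15.8 size (19.62851333618164, 72.4340591430664) 0.19636979699134827 normal lean/az 25.254897777919897 15.875988979892384
wrist [0.61821285 0.15953198 0.15085352]
base ((675.8556518554688, 174.77137756347656), (169.574951171875, 130.14401245117188), 16.277692794799805) 0.011501937644696869
n 73 dx,dy,top mm -4.7 2.0 12.6 size (19.296306610107422, 71.15577697753906) 0.20638613402843475 normal lean/az 12.915471652542887 23.515976878387114
scene [0.62354392 0.15880278 0.14970826]
n 106 dx,dy,top mm -7.2 3.4 14.9 size (20.149629592895508, 75.78073120117188) 0.2340981811285019 normal lean/az 22.894229952720092 15.279680315107168
side [0.61997884 0.15923768 0.15071505]
```

```bash
python3 - <<'E'
from h import *
Rm=stampR(16.1,25); rel([.6185,.1596,.1512],Rm,"grasp")
E
```

```text
grasp xyz [  6.9  -7.4 156.8] rot [-0.001  0.002 -0.001]
```

Emit:
play_rows(xyz=[[7, -7, 10], [7, -7, 40], [7, -7, 70], [7, -7, 95], [7, -7, 115], [7, -7, 130], [7, -7, 142], [7, -7, 150], [7, -7, 157], [7, -7, 157]], rot=[[0, 0, 0], [0, 0, 0], [0, 0, 0], [0, 0, 0], [0, 0, 0], [0, 0, 0], [0, 0, 0], [0, 0, 0], [0, 0, 0], [0, 0, 0]], grip=[0.55, 0.55, 0.55, 0.55, 0.55, 0.55, 0.55, 0.55, 0.55, 0.55])

```text
time_s: 3.95
eef_pos: [0.6189, 0.1598, 0.1509]
eef_rot: [0.131, 0.587, 0.78, 0.172]
wrist_force: [-0.7, -0.2, -0.5]
opening: 0.552
grasp_force: 0.0
```

```bash
python3 - <<'E'
from fit import *
Rm=stampR(16.1,25); g=np.array([.6185,.1596,.1512]);rel(g,Rm,"grasp")
c,d,P,K,E=cloud("wrist"); cv2.imwrite("pics/w2.png",c[:,:,::-1])
z=-Rm[:,2]; q=P-g; x,y,a=q@Rm[:,1]*1000,q@Rm[:,0]*1000,q@z*1000
k=(d>.05)&(abs(y)<45)&(abs(x)<16)&(a>5)&(a<18); t=np.stack([x[k],y[k]],1)
print(k.sum(),t.min(0),t.max(0),np.median(t,0),np.median(a[k]))
E
```

```text
grasp xyz [-0.1 -0.2 -0.5] rot [-0.001  0.002 -0.001]
8684 [-10.46020828 -24.80199844] [ 9.76961297 36.99164371] [-0.35754545 10.38538798] 12.78141636053985
```

View pics/w2.png

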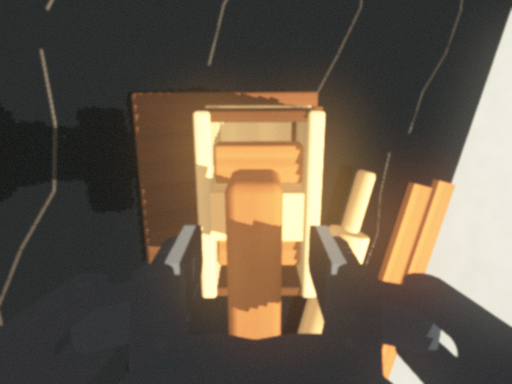

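The bar at (254,250) is centred between the fingers at (185,250) and (330,250). Closing now.

Emit:
play_rows(xyz=[[0, 0, 0], [0, 0, 0], [0, 0, 0], [0, 0, 0], [0, 0, 0], [0, 0, 0], [0, 0, 0], [0, 0, 0], [0, 0, 0], [0, 0, 0]], rot=[[0, 0, 0], [0, 0, 0], [0, 0, 0], [0, 0, 0], [0, 0, 0], [0, 0, 0], [0, 0, 0], [0, 0, 0], [0, 0, 0], [0, 0, 0]], grip=[0.4, 0.3, 0.2, 0.1, 0.1, 0.1, 0.1, 0.1, 0.1, 0.1])

```text
time_s: 5.25
eef_pos: [0.6192, 0.1598, 0.1517]
eef_rot: [0.131, 0.587, 0.78, 0.172]
wrist_force: [-2.5, -1.0, 5.1]
opening: 0.221
grasp_force: 59.7
```

Gripped (18.8 mm). Rocking towards the left jaw, along tool +x about the socket ridge.

Emit:
play_rows(xyz=[[3.4, 0, 0], [6.8, 0, 0.2], [10.2, 0, 0.4], [13.5, 0, 0.8], [16.9, 0, 1.2], [20.2, 0, 1.8], [22.4, 0, 2.2], [24.7, 0, 2.7], [24.7, 0, 2.7], [24.7, 0, 2.7]], rot=[[0, -0.03, 0], [0, -0.06, 0], [0, -0.09, 0], [0, -0.12, 0], [0, -0.15, 0], [0, -0.18, 0], [0, -0.2, 0], [0, -0.22, 0], [0, -0.22, 0], [0, -0.22, 0]], grip=[0.1, 0.1, 0.1, 0.1, 0.1, 0.1, 0.1, 0.1, 0.1, 0.1])

```text
time_s: 6.5
eef_pos: [0.6138, 0.1818, 0.1505]
eef_rot: [0.217, 0.603, 0.761, 0.105]
wrist_force: [-8.1, -10.8, 15.4]
opening: 0.22
grasp_force: 61.2
```

```bash
python3 - <<'E'
from h import *
Rm=stampR(16.1,25); T,o=tcp(); print(Rm.T@(T[:3,3]-[.6192,.1598,.1517])*1000, R.from_matrix(Rm.T@T[:3,:3]).as_rotvec(), Rm.T@o["wrist_force"])
E
```

```text
[22.57788226  0.3241338   1.50594352] [ 0.00086826 -0.22585502  0.00032673] [ -8.11916063  -3.24514706 -18.48619244]
```

Emit:
play_rows(xyz=[[-5.6, 0, -0.5], [-11.3, 0, -0.4], [-16.9, 0, 0.3], [-22.4, 0, 1.3], [-28, 0, 2.5], [-33.4, 0, 4], [-38.7, 0, 5.9], [-44, 0, 7.9], [-49.2, 0, 10.2], [-49.2, 0, 10.2]], rot=[[0, 0.05, 0], [0, 0.1, 0], [0, 0.15, 0], [0, 0.2, 0], [0, 0.25, 0], [0, 0.3, 0], [0, 0.35, 0], [0, 0.4, 0], [0, 0.45, 0], [0, 0.45, 0]], grip=[0.1, 0.1, 0.1, 0.1, 0.1, 0.1, 0.1, 0.1, 0.1, 0.1])

```text
time_s: 7.75
eef_pos: [0.6261, 0.1377, 0.1506]
eef_rot: [0.038, 0.563, 0.79, 0.24]
wrist_force: [-7.1, 10.4, 11.7]
opening: 0.223
grasp_force: 60.5
```

```bash
python3 - <<'E'
from h import *
Rm=stampR(16.1,25); T,o=tcp(); print(Rm.T@(T[:3,3]-[.6192,.1598,.1517])*1000, R.from_matrix(Rm.T@T[:3,:3]).as_rotvec(), Rm.T@o["wrist_force"])
E
```

```text
[-2.31840347e+01 -6.58867435e-03  1.26429174e+00] [0.0006655  0.23401149 0.00154621] [ 11.99894368   1.35132063 -12.23867973]
```

Emit:
play_rows(xyz=[[5.6, 0, 0], [11.3, 0, 0], [16.9, 0, 0.5], [22.4, 0, 1], [25.8, 0, 1.5], [25.8, 0, 1.5], [25.8, 0, -1], [25.8, 0, -4], [25.8, 0, -7], [25.8, 0, -7]], rot=[[0, -0.05, 0], [0, -0.1, 0], [0, -0.15, 0], [0, -0.2, 0], [0, -0.23, 0], [0, -0.23, 0], [0, -0.23, 0], [0, -0.23, 0], [0, -0.23, 0], [0, -0.23, 0]], grip=[0.1, 0.1, 0.1, 0.1, 0.1, 0.1, 0.1, 0.1, 0.1, 0.1])

```text
time_s: 9.0
eef_pos: [0.6154, 0.1563, 0.1613]
eef_rot: [0.131, 0.588, 0.78, 0.172]
wrist_force: [2.8, 0.9, 0.3]
opening: 0.224
grasp_force: 59.5
```

```bash
python3 - <<'E'
from h import *
Rm=stampR(16.1,25); T,o=tcp(); print(Rm.T@(T[:3,3]-[.6192,.1598,.1517])*1000, R.from_matrix(Rm.T@T[:3,:3]).as_rotvec(), Rm.T@o["wrist_force"])
c,d,P,K,E=cloud("wrist"); cv2.imwrite("pics/w3.png",c[:,:,::-1])
E
```

```text
[ -2.28539886  -0.10109479 -10.61618175] [ 6.21149253e-06 -1.96605455e-03  1.40527608e-03] [0.09104793 2.84032234 0.97040148]
```

View pics/w3.png

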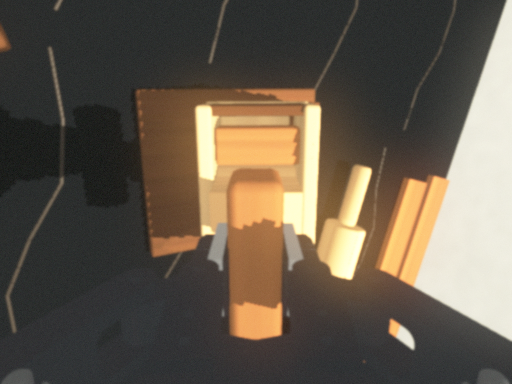

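The far jaw (orange, 128–165 px rows) is clearly shifted outward, and the stamp has risen 10 mm with about 1 N. Recentring and drawing on.

Emit:
play_rows(xyz=[[1, 0, 0], [2, 0, -2], [2, 0, -6], [2, 0, -10], [2, 0, -15], [2, 0, -20], [2, 0, -25], [2, 0, -30], [2, 0, -35], [2, 0, -35]], rot=[[0, 0, 0], [0, 0, 0], [0, 0, 0], [0, 0, 0], [0, 0, 0], [0, 0, 0], [0, 0, 0], [0, 0, 0], [0, 0, 0], [0, 0, 0]], grip=[0.1, 0.1, 0.1, 0.1, 0.1, 0.1, 0.1, 0.1, 0.1, 0.1])

```text
time_s: 10.3
eef_pos: [0.6002, 0.1546, 0.1931]
eef_rot: [0.131, 0.587, 0.78, 0.172]
wrist_force: [2.4, -0.1, 0.4]
opening: 0.225
grasp_force: 59.4
```

```bash
python3 - <<'E'
from h import *
Rm=stampR(16.1,25); T,o=tcp(); print(Rm.T@(T[:3,3]-[.6192,.1598,.1517])*1000, R.from_matrix(Rm.T@T[:3,:3]).as_rotvec(), Rm.T@o["wrist_force"])
E
```

```text
[  0.26810315  -0.32946445 -45.85499066] [ 0.00049881 -0.0020281   0.00063439] [-0.72530832  2.28124451  0.61262602]
```

Emit:
play_rows(xyz=[[0, 0, -6], [0, 0, -14], [0, 0, -22], [0, 0, -32], [0, 0, -42], [0, 0, -52], [0, 0, -62], [0, 0, -72], [0, 0, -82], [0, 0, -82]], rot=[[0, 0, 0], [0, 0, 0], [0, 0, 0], [0, 0, 0], [0, 0, 0], [0, 0, 0], [0, 0, 0], [0, 0, 0], [0, 0, 0], [0, 0, 0]], grip=[0.1, 0.1, 0.1, 0.1, 0.1, 0.1, 0.1, 0.1, 0.1, 0.1])

```text
time_s: 11.55
eef_pos: [0.5674, 0.145, 0.2683]
eef_rot: [0.131, 0.587, 0.78, 0.173]
wrist_force: [0.0, -0.2, -1.8]
opening: 0.224
grasp_force: 59.5
```

```bash
python3 - <<'E'
from h import *
T,o=tcp(); print(o["q"])
for n in("scene",):
    c,d,P,K,E=cloud(n)
    cv2.imwrite("pics/s2.png",cv2.resize(c[90:260,170:370],None,fx=3,fy=3)[:,:,::-1])
    p=P.reshape(-1,3); k=(abs(p[:,2]-.012)<.005)&(c.reshape(-1,3).astype(int).sum(1)>300)&(np.linalg.norm(p[:,:2]-[.657,-.192],axis=1)<.11)
    print("board",cv2.minAreaRect((p[k,:2]*1000).astype(np.float32)))
b=np.array([.656,-.191,.27])
Rt=stampR(-10,0); rel(b,Rt,"above board yaw-10"); rel(b,stampR(16,0),"yaw16")
E
```

```text
[-0.01630404 -0.07785135  1.89909587  0.15525993  0.90489527 -0.3663462 ]
board ((657.4625854492188, -192.1826171875), (141.54078674316406, 141.81491088867188), 12.016035079956055)
above board yaw-10 xyz [-347.5   -5.8   -4.7] rot [ 0.429 -0.097  0.447]
yaw16 xyz [-347.5   -5.8   -4.7] rot [0.437 0.002 0.   ]
```

View pics/s2.png

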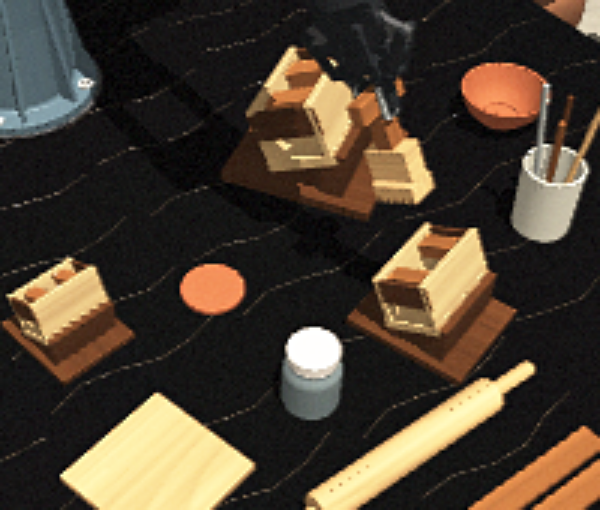

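The stamp hangs in the gripper, clear of the rack, and both jaws are apart; nothing else has moved. Carrying it over the board while bringing it upright.

Emit:
play_rows(xyz=[[-15, 0, -5], [-45, 0, -5], [-85, 0, -5], [-125, -1, -5], [-165, -2, -5], [-205, -3, -5], [-245, -4, -5], [-285, -5, -5], [-320, -6, -5], [-348, -6, -5]], rot=[[0.02, 0, 0], [0.06, 0, 0], [0.11, 0, 0], [0.16, 0, 0], [0.21, 0, 0], [0.26, 0, 0], [0.31, 0, 0], [0.36, 0, 0], [0.4, 0, 0], [0.437, 0, 0]], grip=[0.1, 0.1, 0.1, 0.1, 0.1, 0.1, 0.1, 0.1, 0.1, 0.1])

```text
time_s: 12.85
eef_pos: [0.6559, -0.1944, 0.269]
eef_rot: [-0.001, 0.602, 0.798, -0.002]
wrist_force: [0.6, 0.6, -1.9]
opening: 0.226
grasp_force: 59.4
```

```bash
python3 - <<'E'
from h import *
rel([.657,-.192,.27],stampR(16,0)); T,o=tcp(); print(o["eef_pos"],o["q"])
ims=[]
for n in("scene","side"):
    c,d,P,K,E=cloud(n); np.savez(n+"2.npz",c=c,P=P,d=d,K=K,E=E)
    q=np.linalg.inv(E)@np.r_[T[:3,3]-[0,0,.05],1]; u=K@q[:3]/q[2]; print(n,u)
    u0,v0=int(u[0]),int(u[1]); ims.append(cv2.resize(c[max(v0-60,0):max(v0-60,0)+120,max(u0-50,0):max(u0-50,0)+100],(400,480)))
    S=P-(T[:3,3]); L=S@T[:3,:3]*1000  # tool coords
    for z0 in (25,40,60,80,95,105):
        k=(d>0)&(abs(L[...,0])<45)&(abs(L[...,1])<45)&(abs(L[...,2]-z0)<4); l=L[k]
        if len(l)>3: print(z0,len(l),"x",np.percentile(l[:,0],[2,98]).round(1),"y",np.percentile(l[:,1],[2,98]).round(1))
    k=(d>0)&(abs(L[...,0])<40)&(abs(L[...,1])<40)&(L[...,2]>20)&(L[...,2]<140); print("lowest",np.percentile(L[k][:,2],[98,99.5,100]))
cv2.imwrite("pics/carry.png",np.hstack(ims)[:,:,::-1])
E
```

```text
xyz [ 2.   1.7 -1. ] rot [-0.003  0.001 -0.001]
[ 0.65588864 -0.19435723  0.26904443] [-0.45984181  0.40831015  1.28280012 -0.00295637  1.45213744 -0.73737688]
scene [216.51502434 202.4845857    1.        ]
25 9 x [-11.8  -4.7] y [ 3.  12.5]
40 28 x [-12.4  10.2] y [-7.3 11.3]
60 38 x [-14.3  10.8] y [-23.2  26.7]
80 38 x [-14.1  13.9] y [-19.1  26.6]
95 47 x [-18.2  17.1] y [-22.5  26.5]
105 38 x [-18.   16.6] y [-20.6  26.7]
lowest [110.11771715 111.78278682 112.1724254 ]
side [262.99562457 129.17918291   1.        ]
25 5 x [5.4 9.6] y [-9.6 -5.5]
40 15 x [-3.4 12. ] y [-9.4  9.7]
60 30 x [-7.7 12.9] y [-24.4  22.2]
80 31 x [-9.6 12.9] y [-23.7  24.4]
95 27 x [-3.  16.9] y [-24.   24.1]
105 29 x [-12.1  18.7] y [-24.   22.8]
lowest [111.7528839  113.67789246 114.05743776]
```

View pics/carry.png

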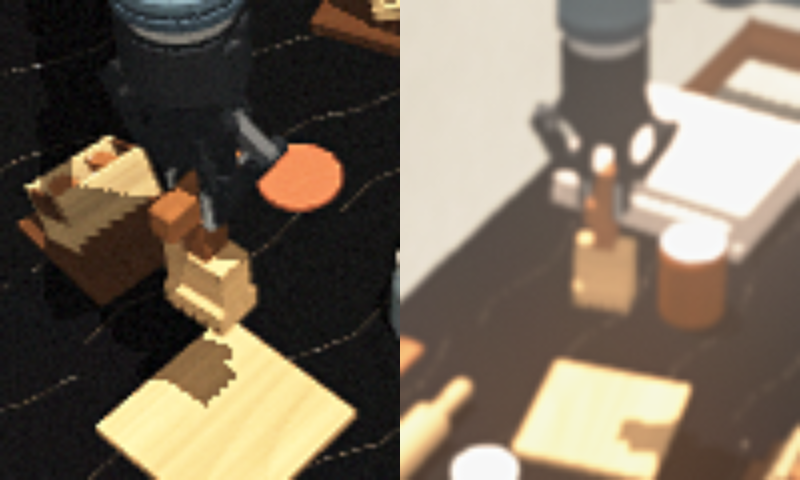

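The stamp hangs upright over the board, with its foot about 112–113 mm below the TCP. Lowering it.

Emit:
play_rows(xyz=[[1, 1, 8], [2, 2, 28], [2, 2, 48], [2, 2, 68], [2, 2, 88], [2, 2, 106], [2, 2, 120], [2, 2, 130], [2, 2, 136], [2, 2, 138]], rot=[[0, 0, 0], [0, 0, 0], [0, 0, 0], [0, 0, 0], [0, 0, 0], [0, 0, 0], [0, 0, 0], [0, 0, 0], [0, 0, 0], [0, 0, 0]], grip=[0.1, 0.1, 0.1, 0.1, 0.1, 0.1, 0.1, 0.1, 0.1, 0.1])

```text
time_s: 14.2
eef_pos: [0.6571, -0.1894, 0.1315]
eef_rot: [0.0, 0.602, 0.799, -0.001]
wrist_force: [0.0, 0.2, -2.2]
opening: 0.224
grasp_force: 59.7
```

Emit:
play_rows(xyz=[[0, 0, 0], [0, 0, 0.5], [0, 0, 1], [0, 0, 1.5], [0, 0, 2], [0, 0, 2.5], [0, 0, 3], [0, 0, 3.5], [0, 0, 4], [0, 0, 4]], rot=[[0, 0, 0], [0, 0, 0], [0, 0, 0], [0, 0, 0], [0, 0, 0], [0, 0, 0], [0, 0, 0], [0, 0, 0], [0, 0, 0], [0, 0, 0]], grip=[0.1, 0.1, 0.1, 0.1, 0.1, 0.1, 0.1, 0.1, 0.1, 0.1])

```text
time_s: 15.45
eef_pos: [0.657, -0.1893, 0.1275]
eef_rot: [0.0, 0.602, 0.799, -0.001]
wrist_force: [0.5, -0.4, -2.0]
opening: 0.222
grasp_force: 59.7
```

Not touching yet (force unchanged); continuing slowly.

Emit:
play_rows(xyz=[[0, 0, 0.4], [0, 0, 0.8], [0, 0, 1.2], [0, 0, 1.6], [0, 0, 2], [0, 0, 2.3], [0, 0, 2.6], [0, 0, 2.8], [0, 0, 3], [0, 0, 3]], rot=[[0, 0, 0], [0, 0, 0], [0, 0, 0], [0, 0, 0], [0, 0, 0], [0, 0, 0], [0, 0, 0], [0, 0, 0], [0, 0, 0], [0, 0, 0]], grip=[0.1, 0.1, 0.1, 0.1, 0.1, 0.1, 0.1, 0.1, 0.1, 0.1])

```text
time_s: 16.7
eef_pos: [0.6571, -0.1893, 0.1249]
eef_rot: [0.0, 0.602, 0.799, -0.001]
wrist_force: [-1.2, 0.7, 0.5]
opening: 0.223
grasp_force: 60.0
```

Emit:
play_rows(xyz=[[0, 0, 0.2], [0, 0, 0.4], [0, 0, 0.6], [0, 0, 0.8], [0, 0, 0.8], [0, 0, 0.8], [0, 0, 0.8], [0, 0, 0.8], [0, 0, 0.8], [0, 0, 0.8]], rot=[[0, 0, 0], [0, 0, 0], [0, 0, 0], [0, 0, 0], [0, 0, 0], [0, 0, 0], [0, 0, 0], [0, 0, 0], [0, 0, 0], [0, 0, 0]], grip=[0.1, 0.1, 0.1, 0.1, 0.1, 0.1, 0.1, 0.1, 0.1, 0.1])

```text
time_s: 17.95
eef_pos: [0.6573, -0.1893, 0.1249]
eef_rot: [0.001, 0.602, 0.799, -0.001]
wrist_force: [-2.1, 1.9, 6.6]
opening: 0.227
grasp_force: 61.0
```

Firm contact (about 8 N net). Releasing, then backing off straight up.

Emit:
play_rows(xyz=[[0, 0, 0], [0, 0, 0], [0, 0, 0], [0, 0, 0], [0, 0, 0], [0, 0, 0], [0, 0, 0], [0, 0, 0], [0, 0, 0], [0, 0, 0]], rot=[[0, 0, 0], [0, 0, 0], [0, 0, 0], [0, 0, 0], [0, 0, 0], [0, 0, 0], [0, 0, 0], [0, 0, 0], [0, 0, 0], [0, 0, 0]], grip=[0.25, 0.28, 0.32, 0.36, 0.4, 0.5, 0.6, 0.7, 0.7, 0.7])

```text
time_s: 19.2
eef_pos: [0.657, -0.1893, 0.1238]
eef_rot: [0.0, 0.602, 0.799, -0.001]
wrist_force: [0.2, -0.1, 0.1]
opening: 0.697
grasp_force: 0.0
```

Emit:
play_rows(xyz=[[0, 0, -3], [0, 0, -10], [0, 0, -20], [0, 0, -35], [0, 0, -55], [0, 0, -75], [0, 0, -95], [0, 0, -115], [0, 0, -130], [0, 0, -130]], rot=[[0, 0, 0], [0, 0, 0], [0, 0, 0], [0, 0, 0], [0, 0, 0], [0, 0, 0], [0, 0, 0], [0, 0, 0], [0, 0, 0], [0, 0, 0]], grip=[0.7, 0.7, 0.7, 0.7, 0.7, 0.7, 0.7, 0.7, 0.7, 0.7])

```text
time_s: 20.45
eef_pos: [0.6578, -0.1893, 0.2557]
eef_rot: [0.002, 0.602, 0.799, -0.001]
wrist_force: [0.1, -0.1, -0.3]
opening: 0.703
grasp_force: 0.0
```

```bash
python3 - <<'E'
from h import *
c,d,P,K,E=cloud("scene"); cv2.imwrite("pics/end.png",cv2.resize(c[90:290,150:370],None,fx=3,fy=3)[:,:,::-1])
for n in("scene","side"):
    if n=="side": c,d,P,K,E=cloud(n)
    k=(d>0)&(P[...,2]>.13)&(P[...,2]<.15)&(np.linalg.norm(P[...,:2]-[.657,-.19],axis=-1)<.05)
    t=P[k]*1000; print(n,len(t),cv2.minAreaRect(t[:,:2].astype(np.float32)),np.median(t[:,2]),t[:,2].max())
print(tcp()[1]["time_s"])
E
```

```text
scene 179 ((660.2027587890625, -189.83827209472656), (20.414512634277344, 72.92601776123047), 16.746858596801758) 137.56554166149604 141.40008930314096
side 76 ((658.861083984375, -189.45668029785156), (20.72359848022461, 77.63618469238281), 16.869443893432617) 137.20733419294228 143.28959855261948
20.55
```

View pics/end.png

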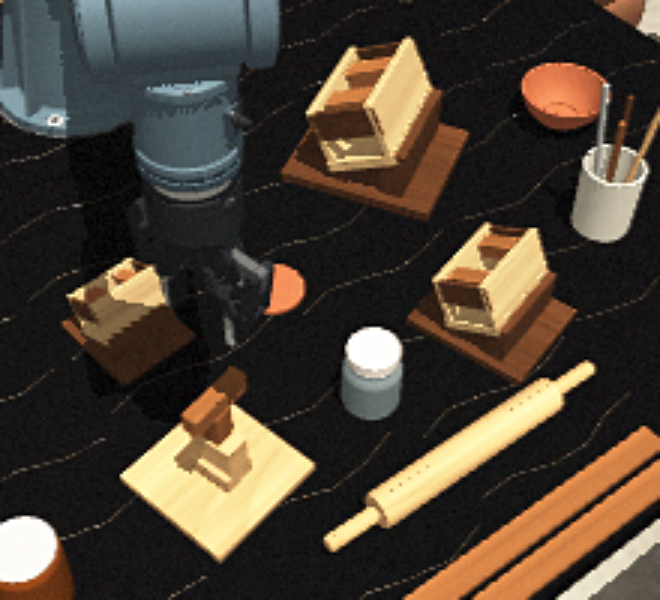

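The stamp stands upright on its foot at the middle of the board (bar at (215,405), top at 138 mm as expected). The gripper is clear and the other things are where they were.

```bash
python3 -c "
from bench import ctrl; print(ctrl.hand_in())"
```

```text
the job is handed in; nothing more can be done
None
```

I rocked the stamp against both jaws until they were apart, drew it out along its slope and stood it upright within about 4 mm of the board's centre; the bystanders in view look unmoved, and the job was handed in at about 20.6 s.

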